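# Push a drying cartridge onto its gas port until the ratchet catch holds it

## Robot

A 7-joint arm with a two-finger parallel gripper is mounted at the origin on a cart in front of the work surface, level with it; the furniture and walls round the work are solid. World frame = base frame: x ahead of the robot, y to its left, z up, the work surface at z = 0. Lengths are in m, angles in rad, forces in N, time in s.
With the tool pointing down it reaches from about 0.425 to 0.875 m from the base axis. Payload 4.7 kg.
Tool frame: the origin (TCP) lies at the very end of the fingers, on their centre line; the grasp point (between the pads) lies 19 mm behind it; z points along the fingers, y is the line along which they close (so a half turn about z gives the same grasp; the last joint's range is limited). The gripper opens to 87 mm and grips with 3 to 60 N. Pads are 19 mm wide; open, the fingers measure 117 mm over their backs; the gripper's body (75 mm by 190 mm) begins 51 mm behind the grasp point.
Start: joints at [-1.176, 0.321, -0.07, 1.45, 0.023, 1.371, -0.057], TCP at [0.242, 0.603, 0.223] pointing down, gripper open.
Joint ranges: [-2.86, 2.86], [-0.3, 2.09], [-1.38, 1.24], [0.06, 2.45], [-1.56, 4.7], [0.09, 2.05], [-2.69, 2.69]. Speed limits (rad/s): [2.57, 2.57, 3.14, 3.14, 3.14, 3.14, 3.14].

## Interface

Orientations are given as a rotation vector (axis times angle).
In Python, from bench import ctrl gives the robot as it stands.
- The arm moves only by the shell command python3 -m jog 'ROWS' [FORCE]. ROWS is JSON, a list that holds one entry, the list of rows, each a list of 7 numbers: the shift along the tool's x, y, z in mm, then the turn, a rotation vector about the tool's x, y, z in degrees, then the finger opening in mm, from 0 to 87. A call has 1 to 10 rows; each row is the pose to reach, as a shift and turn from the pose commanded when the call began, along the tool's axes at that moment; what a row does not reach only later rows make up. A row lasts 1/10 s, in which the tool goes at most 50 mm and 8.59 degrees, less where a joint would pass 70% of its speed; a pose out of reach is approached as far as the arm can. A call with a gripper value outside its range is refused whole. The fingers move at their own pace and stop on an object; FORCE is the grip in N (left out, the last holds). Time passes only in rows, so rows that repeat a pose let the fingers close. It gives the time, the measured TCP pose, the force, the opening and the grip force at its end, in the units of the state.
- ctrl.get_state(): the state, without advancing time (a new reading comes with each control period).
- ctrl.get_image(name): name is "side" or "top" or "wrist"; returns a dict with "image" (384x512x3 uint8, red, green, blue), "depth" (384x512 float32, m along the optical axis (not along the pixel's ray), 0 where there is no reading), "fov_y" (degrees; the focal length in pixels is half the picture's height over the tangent of half this angle, whatever the lens; pixels are square), "cx", "cy" (the principal point, pixels), "rvec" (rotation vector, rad) and "tvec" (3), from world to camera coordinates, as OpenCV has them. Camera axes: x right, y down, z forward; pixel columns grow to the right and rows downward; lengths in m; the calibration is good to about 2 mm. A picture is of the moment at which its call begins.
- ctrl.close_job(): hands the job in; it is judged then, once.
The state is a dict: "time": time; "joint_positions": joint angles; "qd": joint speeds; "joint_torque": joint torques, N m; "position": TCP position; "tool_rot": TCP orientation; "ft_force": force on the tool from outside, world axes, zero at the start; "torque": the same for the moment, N m; "grip_width": opening from 0.0 (shut) to 1.0 (fully open); "grip_force": force on a finger pad.
Only numpy, scipy, OpenCV 4.12 (cv2) and the standard library are available. Lean on these libraries where they do the work, as an engineer would, in place of code of your own. Each camera call takes 0.05 s, during which the arm holds its last target. There are 200 camera calls.

## Task

Fit the drying cartridge to the gas port: lay it upright (grip rib on top) in the cradle's channel with its sleeve facing the spigot, then slide it along so that the sleeve goes over the spigot, and push it firmly home past the clicking catch until it will go no further. Do not ram it, let go so that the catch alone holds it pressed against the sprung seal, and leave the things standing around where they are.

Things in the scene. Friction and masses are not known exactly. Their poses are not given: they have to be found in the camera images.
- cartridge: Loose drying cartridge, 0.22 to 0.45 kg. Origin: centre of its underside, z up, +x to its sleeve. Grey base flange 130 (x) x 50 (y) mm, z 0-12; white body 43 wide, z 12-44, front corners chamfered. On its -y side, z 16-30, a rack of seven saw teeth, pitch 9, 3.5 deep, steep faces to the rear at x = -5 to 49 mm. Nothing reaches past y = +-25 mm.
- rib (a point): Middle of the cartridge's blue grip rib, at (0, 0, 62) mm of the cartridge. The rib stands on top of the white body, 70 mm long (x), 18 mm thick (y), from z = 44 to 75 mm. Grip it across its thickness from above; fingertips clear of the body below it.
- sleeve_end (a point): Centre of the open end of the cartridge's round grey sleeve, at (99, 0, 26) mm of the cartridge. Sleeve outside diameter 32, bore 25 mm, 34 mm long along x.
- rear_end (a point): Centre of the cartridge's flat rear end, at (-67, 0, 26) mm of the cartridge; end face 44 mm wide, z 10 to 44. A good place to push it forward along +x.
- cradle: Fixed cradle. +x is the push direction, z up; origin on the bench under the channel's centre line. Base plate x = -142 to 158, 96 mm wide; its top, z = 12 mm, is the slippery channel floor. Side walls x = -70 to 15 mm (flared ends from -88) leave 53 mm for the 50 mm flange; flared lips reach z = 30. Behind them the floor is open. Sliding takes 1-2 N, each tooth 2-5 N more.
- lay_point (a point): Where the cartridge's origin is well laid down, its +x along the cradle's +x: on the channel floor at (-92, 0, 12) mm of the cradle. Its rear end overhangs a little. There (give or take 10 mm along x) the sleeve is still clear of the spigot and the body clear of the catch.
- collar_mid (a point): On the port axis, (63, 0, 38) mm of the cradle: mean place of the sprung collar's orange face. Blue port carriage (gauge on top, to z = 110) with spigot and collar is clamped up to 20 mm nearer or farther, not reported. Spigot diameter 20, tapered, its nose 20 mm before the face. Collar yields 12 mm at 6 to 10 N, then stops hard: cartridge origin x = -44 to -4. At most 17 N before that.
- catch: Ratchet catch with red tab on the cradle's -y side, z = 31-41. Origin at its pivot (height 36), x along its arm forward; its nose is in the channel at cradle x = -5 mm. Teeth going forward push it out up to 5 mm against 2-3 N; it snaps in behind each and blocks the way back. Let go, the collar pushes the cartridge back up to 9 mm until a tooth rests on it. Needs no handling.
- small_bottle: Bystander: 100 ml bottle with a blue cap, 56 mm wide, 99 mm high; origin at the centre of its underside.
- cup_of_beads: Bystander: clear cup of yellow beads, 57 mm wide, 61 mm high; origin at the centre of its underside.
- blue_tape: Bystander: roll of blue tape lying flat, 62 mm wide, 25 mm high; origin at the centre of its underside.
Mind the look-alikes: they are no part of the job. What is shaped like the cartridge but orange is not meant.

How it is judged:
By the outcome, as a careful person would: the job done as asked, in the order asked, and still so for the second after the job is handed in, with the robot touching nothing.
It also fails if it takes over 45 s, if anything falls off the work surface, if the arm or the gripper's body presses on something with over 40 N, if the wrist force passes 120 N, or if a joint passes its speed limit or range.

## Working session

There is one attempt and no reset: what is moved stays moved. The work goes in short steps, Python scripts to look and compute and a shell command to move; the robot and the scene stay as the last step left them, time stands still between calls to the robot, and variables do not carry over. Pictures are saved under pics/ and viewed, at most 10 in all, crops included, and the job is handed in when it is done.

```bash
mkdir -p pics; cat > h.py <<'E'
import numpy as np, cv2
from bench import ctrl
from scipy.spatial.transform import Rotation as R
def grab(n):
    d=ctrl.get_image(n); d['f']=d['image'].shape[0]/2/np.tan(np.radians(d['fov_y'])/2)
    d['R']=R.from_rotvec(np.array(d['rvec']).ravel()).as_matrix(); d['t']=np.array(d['tvec']).ravel(); return d
def cloud(d):
    v,u=np.indices(d['depth'].shape); z=d['depth']
    c=np.stack([(u-d['cx'])/d['f']*z,(v-d['cy'])/d['f']*z,z],-1)
    return (c-d['t'])@d['R']
def ray(d,u,v,z):
    r=d['R'].T@np.array([(u-d['cx'])/d['f'],(v-d['cy'])/d['f'],1]); o=-d['R'].T@d['t']
    return o+r*(z-o[2])/r[2]
def proj(d,P):
    c=np.atleast_2d(P)@d['R'].T+d['t']; return c[:,:2]/c[:,2:]*d['f']+[d['cx'],d['cy']]
def save(d,n): cv2.imwrite('pics/'+n,d['image'][:,:,::-1])
E
python3 - <<'E'
from h import *
import pickle
D={n:grab(n) for n in('top','side')}
pickle.dump(D,open('d0.pkl','wb'))
cv2.imwrite('pics/a_top.png',D['top']['image'][:,:,::-1]);save(D['side'],'a_side.png')
for n in D: print(n,D[n]['f'],D[n]['cx'],D[n]['cy'],-D[n]['R'].T@D[n]['t'])
s=ctrl.get_state();print(s)
E
```

```text
top 378.663985584376 257.81288340079004 190.76317371324166 [0.44333684 0.24937901 1.06466484]
side 401.1793813933375 248.39337798718518 186.01136813059182 [ 0.34223805 -0.66510528  0.58322056]
{'time': 0.1, 'joint_positions': array([-1.17586657,  0.3217231 , -0.07007693,  1.45155533,  0.02261662,
        1.37079289, -0.05687654]), 'qd': array([-0.00097148, -0.00093779,  0.0012835 , -0.00454369, -0.00182328,
       -0.00058043,  0.00012156]), 'joint_torque': array([ 2.97514425e-04, -4.92569125e+01, -4.05548662e-01, -3.13400674e+01,
       -6.42258092e-02,  3.94264364e-02,  6.52584913e-05]), 'position': array([0.24147069, 0.60295137, 0.22158639]), 'tool_rot': array([-5.94484808e-01, -3.08461817e+00,  2.63743276e-03]), 'ft_force': array([-0.82713744,  0.66543159,  0.33173838]), 'torque': array([-0.02261914,  0.01537241,  0.04046683]), 'grip_force': 0.0, 'grip_width': 0.9998021431946815}
```

View pics/a_top.png

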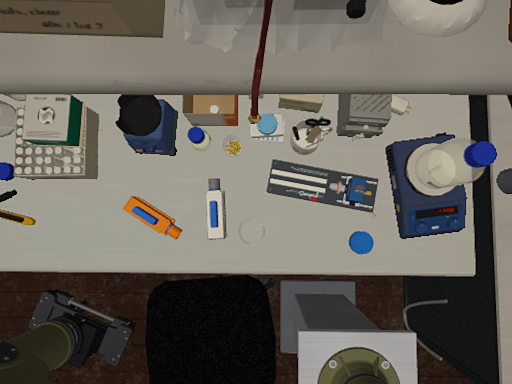

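View pics/a_side.png

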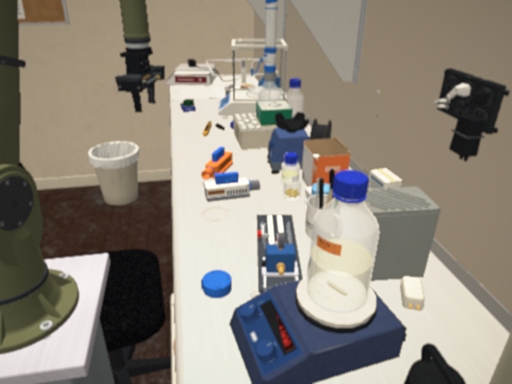

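The top view shows the white cartridge at (215,210) with its grey sleeve up at (214,184). The only candidate that could be mistaken for it is the orange look-alike at (153,216). I choose the white one. The cradle is at (323,187), with its blue port to the right at (360,190). Bystanders are the bottle (198,137), the cup of beads (233,147) and the blue tape (361,243). There is also a clear ring at (252,231).

```bash
python3 - <<'E'
from h import *
import pickle
D=pickle.load(open('d0.pkl','rb')); d=D['top']; im=d['image']
a=cv2.resize(im[165:255,190:270],None,fx=5,fy=5,interpolation=cv2.INTER_CUBIC)
b=cv2.resize(im[150:225,260:390],None,fx=6,fy=6,interpolation=cv2.INTER_CUBIC)
h=max(a.shape[0],b.shape[0]); 
cv2.imwrite('pics/b1.png',a[:,:,::-1]);cv2.imwrite('pics/b2.png',b[:,:,::-1])
P=cloud(d); hsv=cv2.cvtColor(im,cv2.COLOR_RGB2HSV)
def box(m,name):
    n,l,s,c=cv2.connectedComponentsWithStats(m.astype(np.uint8))
    for i in range(1,n):
        if s[i,4]>25:
            q=P[l==i]; r=cv2.minAreaRect(np.argwhere(l==i)[:,::-1].astype(np.float32)); z=np.percentile(q[:,2],[5,50,95])
            print(name,c[i].round(1),s[i,4],'rect',np.round(r[0],1),np.round(r[1],1),round(r[2],1),'z',z.round(3),'med',np.median(q,0).round(4))
roi=np.zeros(im.shape[:2],bool);roi[160:260,190:390]=1
blue=(hsv[...,0]>100)&(hsv[...,0]<125)&(hsv[...,1]>140)&(hsv[...,2]>60)&roi
box(blue,'blue')
red=((hsv[...,0]<6)|(hsv[...,0]>174))&(hsv[...,1]>140)&(hsv[...,2]>100)&roi
box(red,'red')
org=(hsv[...,0]>=6)&(hsv[...,0]<20)&(hsv[...,1]>120)&roi
box(org,'org')
dark=(hsv[...,2]<110)&roi; box(dark,'dark')
body=(P[...,2]>.035)&(P[...,2]<.05)&roi; box(body,'z35-50')
# cradle plate top
pl=(P[...,2]>.007)&(P[...,2]<.017)&roi; box(pl,'plate')
E
```

```text
blue [355.7 189.8] 276 rect [355.8 189.3] [16.6 23.6] 10.3 z [0.055 0.07  0.073] med [0.5249 0.016  0.0701]
blue [213.6 214. ] 168 rect [213.5 213.6] [25.2  6.8] 85.9 z [0.062 0.074 0.078] med [0.4638 0.386  0.0745]
blue [360.9 242.3] 416 rect [361.  242.5] [21. 22.] 90.0 z [0.022 0.025 0.029] med [ 0.3931 -0.0079  0.0254]
dark [322.3 185.3] 2456 rect [322.1 185.4] [108.   34.4] 10.7 z [0.009 0.013 0.068] med [0.5451 0.0888 0.0129]
dark [388.3 165.1] 28 rect [388. 166.] [12.  2.] 90.0 z [0.011 0.022 0.04 ] med [ 0.606  -0.0864  0.0224]
dark [217.  183.5] 56 rect [216.7 183.7] [11.1  5.5] 84.3 z [0.029 0.039 0.043] med [0.5491 0.3835 0.0389]
dark [224.  215.1] 100 rect [224. 215.] [46.   2.4] 87.4 z [0.001 0.012 0.03 ] med [0.4649 0.3661 0.0123]
z35-50 [214.6 209.7] 694 rect [214.2 208.4] [61.2 16.2] 87.7 z [0.038 0.044 0.047] med [0.4804 0.3881 0.0436]
z35-50 [333.9 186.2] 67 rect [333.9 186.2] [10.1 12.3] 10.3 z [0.038 0.046 0.049] med [0.543  0.0672 0.0461]
z35-50 [344.  189.3] 67 rect [344. 192.] [16.  8.] 90.0 z [0.039 0.047 0.05 ] med [0.535  0.0405 0.0467]
z35-50 [309.4 195.1] 84 rect [308.2 195.5] [ 9.9 18.2] 86.6 z [0.036 0.041 0.045] med [0.5191 0.1282 0.0414]
plate [315.4 184. ] 2646 rect [321.9 185.1] [108.3  34.4] 10.8 z [0.009 0.012 0.016] med [0.5544 0.1192 0.0124]
plate [224.5 224.7] 31 rect [224.5 224.5] [17.  1.] 90.0 z [0.009 0.012 0.015] med [0.436  0.3652 0.012 ]
```

View pics/b1.png

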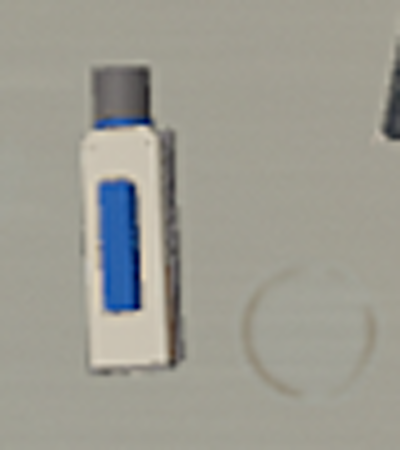

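View pics/b2.png

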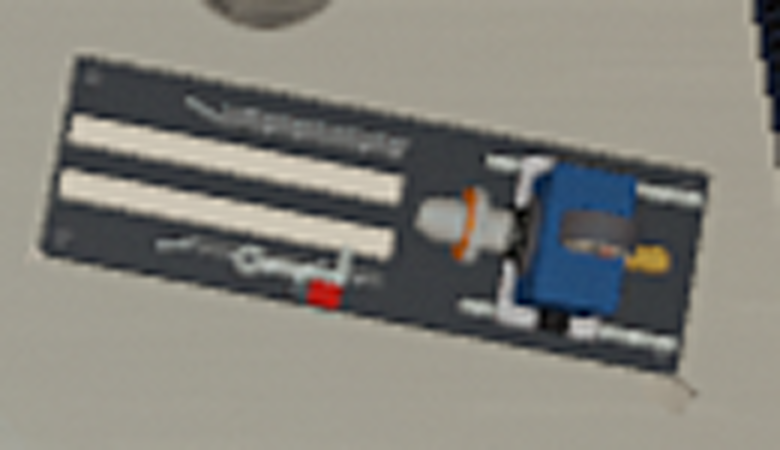

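The crop confirms it: white body, front corners chamfered next to the grey sleeve, blue rib on top. The cradle crop shows the port to the right and the red tab on the lower (-y) side. Next I cast rays for the poses.

```bash
cat >> h.py <<'E'
def cart(d,roi,ztop):
    hsv=cv2.cvtColor(d['image'],cv2.COLOR_RGB2HSV); m=np.zeros(hsv.shape[:2],np.uint8)
    u0,v0,u1,v1=roi; m[v0:v1,u0:u1]=1
    b=((hsv[...,0]>100)&(hsv[...,0]<125)&(hsv[...,1]>140)&(hsv[...,2]>60)&(m>0)&(abs(cloud(d)[...,2]-ztop)<.006))
    p=np.array([ray(d,u,v,ztop)[:2] for v,u in np.argwhere(b)],np.float32)*1000
    r=cv2.minAreaRect(p); c=p-p.mean(0); w,V=np.linalg.eigh(c.T@c)
    return p.mean(0),r,np.degrees(np.arctan2(V[1,1],V[0,1])),len(p)
def tool():
    s=ctrl.get_state(); return s, R.from_rotvec(s['tool_rot']).as_matrix()
def rel(pos_mm,yaw_y):
    """shift (mm, tool axes) and turn (deg rotvec) to TCP pos, pointing down, tool y at azimuth yaw_y"""
    s,M=tool(); a=np.radians(yaw_y); y=np.array([np.cos(a),np.sin(a),0]); z=np.array([0,0,-1.]); T=np.stack([np.cross(y,z),y,z],1)
    print('shift',(M.T@(np.array(pos_mm)-1000*s['position'])).round(1),'turn',np.degrees(R.from_matrix(M.T@T).as_rotvec()).round(1))
E
python3 - <<'E'
from h import *
import pickle
D=pickle.load(open('d0.pkl','rb')); d=D['top']; im=d['image']
print(cart(d,(195,170,235,250),.075))
P=cloud(d); m=(P[...,2]>.040)&(P[...,2]<.048); m[:, :195]=0;m[:,235:]=0;m[:170]=0;m[250:]=0
q=[ray(d,u,v,.044)[:2]*1000 for v,u in np.argwhere(m)]; print('body',cv2.minAreaRect(np.array(q,np.float32)))
# cradle plate outline
hsv=cv2.cvtColor(im,cv2.COLOR_RGB2HSV)
m=(P[...,2]>.007)&(P[...,2]<.12); m[:,:262]=0;m[:,382:]=0;m[:155]=0;m[222:]=0
n,l,s,c=cv2.connectedComponentsWithStats(m.astype(np.uint8)); i=1+s[1:,4].argmax()
pl=(l==i)
q=np.array([ray(d,u,v,.012)[:2]*1000 for v,u in np.argwhere(pl)],np.float32); r=cv2.minAreaRect(q); print('plate',r,cv2.boxPoints(r).round(1))
# white floor strips centreline
w=(hsv[...,1]<60)&(hsv[...,2]>150)&(abs(P[...,2]-.012)<.004)&pl
n,l,s,c=cv2.connectedComponentsWithStats(w.astype(np.uint8))
for i in range(1,n):
    if s[i,4]>40:
        q=np.array([ray(d,u,v,.012)[:2]*1000 for v,u in np.argwhere(l==i)],np.float32); r=cv2.minAreaRect(q);print('strip',s[i,4],r)
E
```

```text
(array([465.1966 , 387.32953], dtype=float32), ((466.1739807128906, 388.1072082519531), (65.37799072265625, 15.777132034301758), 1.0604346990585327), np.float32(-176.9123), 152)
body ((481.1445007324219, 390.2082214355469), (165.05572509765625, 42.92997360229492), 3.6411490440368652)
plate ((548.8939208984375, 95.39114379882812), (299.52197265625, 96.02303314208984), 79.45332336425781) [[474.3 -43.1]
 [568.7 -60.6]
 [623.5 233.8]
 [529.1 251.4]]
strip 225 ((574.0597534179688, 158.1583251953125), (153.94570922851562, 11.937021255493164), 79.5616683959961)
strip 225 ((548.58642578125, 163.53619384765625), (154.1593475341797, 11.954032897949219), 79.47142791748047)
```

```bash
python3 -c "
from h import *
rel([465.3,388,120],93.4); rel([465.3,388,49],93.4)"
```

```text
shift [-287.7 -116.2  101.8] turn [ -0.1  -0.  -25.2]
shift [-287.7 -116.1  172.8] turn [ -0.1  -0.  -25.2]
```

```bash
python3 -m jog '[[[-40,-16,10,0,0,-4,87],[-85,-34,25,0,0,-9,87],[-130,-52,40,0,0,-14,87],[-175,-70,58,0,0,-19,87],[-215,-87,75,0,0,-23,87],[-250,-101,88,0,0,-25,87],[-275,-111,97,0,0,-25.2,87],[-287,-116,101,0,0,-25.2,87],[-287.7,-116,102,0,0,-25.2,87],[-287.7,-116,102,0,0,-25.2,87]]]' 20
python3 - <<'E'
from h import *
d=grab('wrist'); save(d,'w1.png')
rel([465.3,388,49],93.4)
s=ctrl.get_state(); print(s['position'],s['joint_positions'],proj(d,s['position']))
E
```

```text
time: 1.1
position: [0.4644, 0.3904, 0.1207]
tool_rot: [0.095, -3.139, -0.002]
ft_force: [-0.4, 0.1, 0.6]
grip_width: 1.0
grip_force: 0.0
shift [-1.1 -3.3 72. ] turn [ 0.1 -0.   0.1]
[0.46405744 0.39110277 0.12100504] [-0.77156091  0.29593222  0.03374397  1.69110946 -0.01231233  1.15402787
  0.89831234] [[261.04366024 234.25318456]]
```

View pics/w1.png

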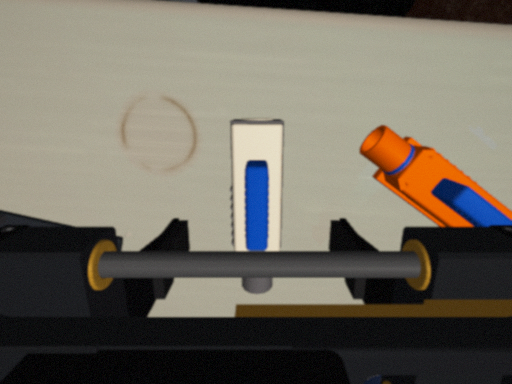

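The wrist view shows the white cartridge between the open fingers, with the rib spanning about (257,160) to (257,248) and the rack teeth on its left side. I'll measure the rib from here and check how the arm settles.

```bash
python3 -m jog '[[[0,0,0,0,0,0,87]]]'; python3 - <<'E'
from h import *
for i in range(3):
    d=grab('wrist'); print(ctrl.get_state()['position'])
print(cart(d,(200,130,320,256),.075))
rel([465.3,388,49],93.4)
E
```

```text
time: 1.25
position: [0.4641, 0.3911, 0.1212]
tool_rot: [-0.098, 3.14, 0.002]
ft_force: [-0.3, 0.0, -0.1]
grip_width: 0.994
grip_force: 0.0
[0.4643397  0.39082948 0.12115052]
[0.46461125 0.39041123 0.12109219]
[0.46481374 0.39009976 0.12101696]
(array([462.70703, 387.82065], dtype=float32), ((464.15423583984375, 388.10772705078125), (67.89769744873047, 16.30573272705078), 2.7735564708709717), np.float32(-176.76256), 1766)
shift [-0.3 -2.2 72. ] turn [0.  0.  0.1]
```

```bash
python3 -m jog '[[[0,0,15,0,0,0,87],[0,0,35,0,0,0,87],[0,0,52,0,0,0,87],[0,0,64,0,0,0,87],[0,0,70,0,0,0,87],[0,0,71,0,0,0,87],[0,0,71,0,0,0,60],[0,0,71,0,0,0,40],[0,0,71,0,0,0,25],[0,0,71,0,0,0,10]]]' 30
python3 -m jog '[[[0,0,0,0,0,0,5],[0,0,0,0,0,0,5],[0,0,0,0,0,0,5]]]' 40
```

```text
time: 2.4
position: [0.4659, 0.3891, 0.0502]
tool_rot: [-0.093, 3.139, 0.001]
ft_force: [-0.2, 0.8, -0.3]
grip_width: 0.726
grip_force: 0.0
time: 2.7
position: [0.4656, 0.3888, 0.0496]
tool_rot: [-0.093, 3.14, 0.0]
ft_force: [-0.2, 0.6, 0.1]
grip_width: 0.451
grip_force: 0.0
```

```bash
python3 -m jog '[[[0,0,0,0,0,0,0],[0,0,0,0,0,0,0],[0,0,0,0,0,0,0],[0,0,0,0,0,0,0],[0,0,0,0,0,0,0]]]' 40
python3 -m jog '[[[0,0,-10,0,0,0,0],[0,0,-30,0,0,0,0],[0,0,-55,0,0,0,0],[0,0,-75,0,0,0,0],[0,0,-85,0,0,0,0],[0,0,-85,0,0,0,0]]]' 40
python3 -c "
from h import *
print(ctrl.get_state()['joint_positions'])
rel([567.1,193.7,130],-10.5)"
```

```text
time: 3.2
position: [0.4656, 0.3887, 0.0495]
tool_rot: [-0.093, 3.14, -0.0]
ft_force: [-0.2, -0.2, -0.8]
grip_width: 0.203
grip_force: 40.0
time: 3.8
position: [0.4664, 0.3896, 0.1364]
tool_rot: [-0.093, 3.138, 0.003]
ft_force: [1.1, -0.4, -2.1]
grip_width: 0.2
grip_force: 40.0
[-0.77044807  0.28255759  0.03667957  1.67566706 -0.0111181   1.18025517
  0.89878517]
shift [ -89.  -201.5    6.2] turn [  0.2  -0.  103.9]
```

```bash
python3 -c "
from h import *
import pickle
P=cloud(pickle.load(open('d0.pkl','rb'))['top']).reshape(-1,3)
for y in np.arange(-.05,.45,.05):
  print(round(y,2),[(round(P[m][:,2].max(),2) if (m:=(abs(P[:,0]-x)<.02)&(abs(P[:,1]-y)<.025)&(P[:,2]>.05)).any() else 0) for x in (.58,.62,.66,.70,.74)])"
```

```text
-0.05 [0, 0, np.float64(0.12), np.float64(0.18), np.float64(0.18)]
0.0 [np.float64(0.67), np.float64(0.68), np.float64(0.69), np.float64(0.67), np.float64(0.18)]
0.05 [np.float64(0.67), np.float64(0.67), np.float64(0.7), np.float64(0.18), np.float64(0.18)]
0.1 [np.float64(0.67), np.float64(0.67), np.float64(0.7), np.float64(0.68), np.float64(0.09)]
0.15 [np.float64(0.67), np.float64(0.74), np.float64(0.74), np.float64(0.19), 0]
0.2 [np.float64(0.67), np.float64(0.73), np.float64(0.74), np.float64(0.14), np.float64(0.06)]
0.25 [np.float64(0.71), np.float64(0.79), np.float64(0.74), np.float64(0.08), np.float64(0.08)]
0.3 [np.float64(0.67), np.float64(0.72), np.float64(0.74), np.float64(0.07), 0]
0.35 [np.float64(0.67), np.float64(0.7), np.float64(0.74), np.float64(0.68), np.float64(0.14)]
0.4 [np.float64(0.67), np.float64(0.67), np.float64(0.74), np.float64(0.1), np.float64(0.12)]
```

```bash
python3 -c "
from h import *
import pickle
P=cloud(pickle.load(open('d0.pkl','rb'))['top']).reshape(-1,3)
for y in np.arange(-.05,.45,.025):
  m=(abs(P[:,1]-y)<.0125)&(P[:,2]>.09)&(P[:,2]<.55)&(P[:,0]>.58)&(P[:,0]<.8)
  if m.any(): i=P[m][:,0].argmin(); print(round(y,3),m.sum(),P[m][i].round(3),P[m][:,2].max().round(3))"
python3 -m jog '[[[-6,-15,0,0,0,6,0],[-14,-33,0,0,0,14,0],[-22,-50,0,0,0,22,0],[-30,-68,2,0,0,30,0],[-38,-86,4,0,0,38,0],[-45,-104,6,0,0,46,0],[-53,-122,6,0,0,54,0],[-62,-140,6,0,0,62,0],[-69,-156,6,0,0,70,0],[-75,-170,6,0,0,78,0]]]' 40
python3 -c "
from h import *
print(ctrl.get_state()['joint_positions'])
rel([567.1,193.7,130],-10.5)"
```

```text
-0.05 139 [ 0.672 -0.041  0.114] 0.179
-0.025 403 [ 0.672 -0.019  0.112] 0.18
0.0 430 [0.663 0.01  0.096] 0.18
0.025 395 [0.665 0.014 0.099] 0.18
0.05 427 [0.678 0.042 0.1  ] 0.179
0.1 70 [0.656 0.11  0.092] 0.184
0.125 212 [0.637 0.137 0.094] 0.186
0.15 110 [0.635 0.147 0.091] 0.188
0.175 92 [0.641 0.165 0.097] 0.145
0.2 12 [0.77  0.193 0.091] 0.092
0.225 1 [0.779 0.217 0.09 ] 0.09
0.325 54 [0.72  0.334 0.106] 0.135
0.35 38 [0.72  0.351 0.118] 0.125
0.375 81 [0.72  0.372 0.116] 0.122
0.4 65 [0.72  0.401 0.124] 0.124
0.425 150 [0.652 0.434 0.103] 0.124
time: 4.8
position: [0.55, 0.222, 0.127]
tool_rot: [-1.912, -2.492, 0.004]
ft_force: [0.2, 0.3, -2.2]
grip_width: 0.202
grip_force: 40.0
[-0.69014035  0.27067092  0.30662355  1.7255876  -0.08742273  1.16132715
 -0.09701186]
shift [-31.7   9.2  -3. ] turn [-0.1  0.1 25.5]
```

```bash
python3 -c "
from h import *
import pickle
d=pickle.load(open('d0.pkl','rb'))['top'];P=cloud(d).reshape(-1,3)
m=(P[:,1]>.06)&(P[:,1]<.22)&(P[:,2]>.12)&(P[:,2]<.5)&(P[:,0]>.58)&(P[:,0]<.74)
Q=P[m]; Q=Q[Q[:,0].argsort()]
print(len(Q));print((Q[:45]*1000).round().astype(int).tolist())
im=d['image'][85:215,250:400]
cv2.imwrite('pics/c1.png',cv2.resize(im,None,fx=5,fy=4.6,interpolation=cv2.INTER_CUBIC)[:,:,::-1])
"
```

```text
251
[[642, 115, 176], [644, 118, 160], [644, 117, 171], [644, 120, 157], [644, 119, 168], [644, 120, 145], [645, 115, 176], [645, 122, 142], [645, 121, 153], [645, 117, 174], [646, 123, 127], [646, 124, 136], [647, 125, 123], [647, 119, 156], [647, 123, 144], [649, 125, 125], [672, 181, 133], [672, 178, 132], [672, 184, 141], [673, 181, 140], [673, 183, 130], [673, 179, 139], [674, 175, 125], [674, 186, 135], [675, 176, 132], [675, 181, 142], [675, 179, 142], [676, 186, 139], [676, 176, 138], [676, 184, 138], [677, 184, 145], [677, 182, 143], [677, 179, 143], [678, 186, 141], [678, 176, 140], [679, 187, 145], [679, 184, 144], [679, 122, 124], [680, 182, 143], [680, 115, 124], [680, 125, 123], [680, 120, 123], [680, 117, 122], [680, 112, 122], [680, 179, 140]]
```

View pics/c1.png

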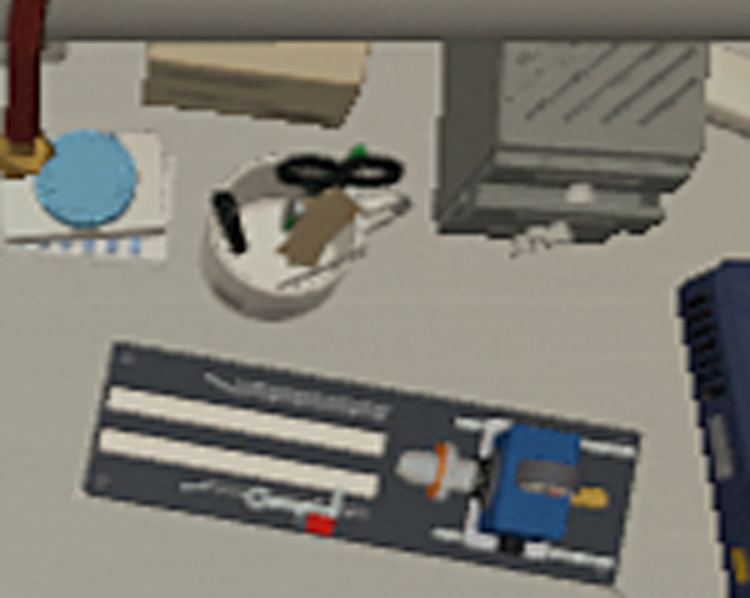

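The crop shows pens standing in the jar beyond the cradle, around (230,220) and (345,270). The gripper body clears them at the lay point, but it would not if I slid forward with the same orientation. So I will lay the cartridge here and push from the rear with the tool turned 90°.

```bash
python3 -m jog '[[[-8,2,-1,0,0,7,0],[-18,5,-2,0,0,14,0],[-26,8,-3,0,0,20,0],[-31,9,-3,0,0,24,0],[-31,9,-3,0,0,25.5,0],[-31,9,-3,0,0,25.5,0],[-31,9,-3,0,0,25.5,0],[-31,9,-3,0,0,25.5,0]]]' 40
python3 - <<'E'
from h import *
d=grab('wrist'); save(d,'w2.png')
print(ctrl.get_state()['position'],ctrl.get_state()['joint_positions'])
rel([567.7,196.7,130],-10.5)
t=grab('top'); save(t,'t2.png')
E
```

```text
time: 5.6
position: [0.567, 0.1966, 0.1313]
tool_rot: [-2.407, -2.019, 0.0]
ft_force: [0.3, 0.5, -2.0]
grip_width: 0.206
grip_force: 40.0
[0.56713158 0.1964569  0.13143135] [-0.69839317  0.28411274  0.37994677  1.70768326 -0.11326399  1.1715499
 -0.46344954]
shift [0.3 0.5 1.4] turn [-0.  -0.   0.5]
```

View pics/w2.png

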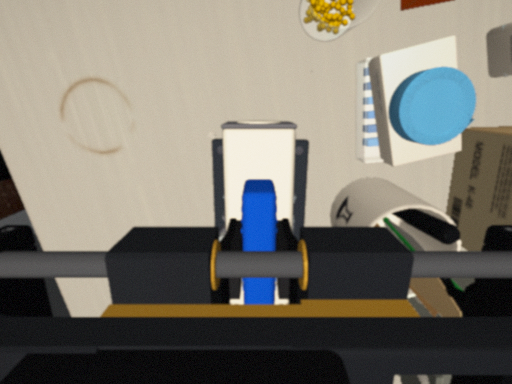

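The wrist view shows the held cartridge over the plate. The plate edges are at columns 213 and 307 and the body edges at about 222 and 296. I'll measure the lateral offset within this one view.

```bash
cat > lat.py <<'E'
from h import *
def lat(d,zt,rows=(150,215),name=''):
    hsv=cv2.cvtColor(d['image'],cv2.COLOR_RGB2HSV).astype(int); V=hsv[...,2]; S=hsv[...,1]
    A=np.array([550.4,103.3]); a=np.radians(-100.5); ux=np.array([np.cos(a),np.sin(a)]); uy=np.array([-ux[1],ux[0]])
    L=lambda u,v,z:((ray(d,u,v,z)[:2]*1000-A)@ux,(ray(d,u,v,z)[:2]*1000-A)@uy)
    out=[]
    for v in range(*rows,5):
        r=np.convolve(V[v],[1,1,1],'same')/3; g=np.diff(r); c=258
        # going outward: body white->dark plate/shadow->bench
        l1=190+np.argmin(g[190:c][::-1]*-1) if 0 else None
        seg=V[v]; dk=np.where(seg[195:325]<100)[0]+195
        lft=dk[dk<c-20]; rgt=dk[dk>c+20]
        if len(lft)>2 and len(rgt)>2:
            out.append([v,lft.min(),lft.max(),rgt.min(),rgt.max()])
    out=np.array(out); 
    for o in out:
        v,a1,b1,a2,b2=o
        p=[L(a1-.5,v,.012)[1],L(b2+.5,v,.012)[1]]; q=[L(b1+.5,v,zt)[1],L(a2-.5,v,zt)[1]]
        print(o,'plate',np.round(p,1),'mid',round(sum(p)/2,1),'body',np.round(q,1),'mid',round(sum(q)/2,1), 'x',round(L(c,v,zt)[0]))
E
python3 - <<'E'
from lat import *
d=grab('wrist'); z=ctrl.get_state()['position'][2]; lat(d,z-.0495+.044)
E
```

```text
[150 212 221 296 307] plate [-47.   47.5] mid 0.2 body [-22.4  20.9] mid -0.7 x -146
[155 212 222 295 306] plate [-47.2  46.8] mid -0.2 body [-21.9  20.5] mid -0.7 x -143
[160 213 222 295 306] plate [-46.4  47.1] mid 0.3 body [-22.   20.6] mid -0.7 x -140
[165 213 222 295 306] plate [-46.6  47.3] mid 0.3 body [-22.   20.7] mid -0.7 x -137
[170 213 222 295 306] plate [-46.8  47.6] mid 0.4 body [-22.1  20.8] mid -0.6 x -134
[175 213 222 295 305] plate [-47.   46.9] mid -0.1 body [-22.2  21. ] mid -0.6 x -131
[180 214 222 294 305] plate [-46.2  47.1] mid 0.5 body [-22.3  20.5] mid -0.9 x -128
[185 214 223 294 305] plate [-46.4  47.4] mid 0.5 body [-21.8  20.6] mid -0.6 x -124
[190 214 223 294 304] plate [-46.6  46.6] mid 0.0 body [-21.9  20.7] mid -0.6 x -121
[195 214 223 294 304] plate [-46.8  46.9] mid 0.1 body [-22.   20.9] mid -0.5 x -118
[200 214 223 295 304] plate [-47.   47.2] mid 0.1 body [-22.   21.6] mid -0.2 x -115
[205 215 223 294 303] plate [-46.1  46.4] mid 0.1 body [-22.1  21.1] mid -0.5 x -112
[210 214 223 293 303] plate [-47.4  46.7] mid -0.3 body [-22.2  20.6] mid -0.8 x -108
```

```bash
python3 -m jog '[[[0,0.8,8,0,0,0,0],[0,0.8,22,0,0,0,0],[0,0.8,36,0,0,0,0],[0,0.8,46,0,0,0,0],[0,0.8,48,0,0,0,0],[0,0.8,48,0,0,0,0],[0,0.8,48,0,0,0,0],[0,0.8,48,0,0,0,0]]]' 40
python3 - <<'E'
from lat import *
d=grab('wrist'); s=ctrl.get_state(); z=s['position'][2]; print(s['position'],s['ft_force']); rel([567.7,196.7,61.5],-10.5);lat(d,z-.0495+.044,(150,200))
E
```

```text
time: 6.55
position: [0.5687, 0.1961, 0.0843]
tool_rot: [2.408, 2.017, 0.002]
ft_force: [0.2, 0.3, -2.1]
grip_width: 0.203
grip_force: 40.0
[0.56870241 0.1960843  0.0842899 ] [-0.7254499   0.23489893 -2.40266676]
shift [ 0.4 -1.1 22.8] turn [ 0.1 -0.   0.4]
[150 201 221 295 314] plate [-46.6  46.9] mid 0.2 body [-20.8  22. ] mid 0.6 x -146
[155 201 222 295 314] plate [-46.8  47.1] mid 0.2 body [-20.3  22.1] mid 0.9 x -143
[160 201 222 295 314] plate [-47.   47.4] mid 0.2 body [-20.4  22.2] mid 0.9 x -140
[165 201 222 295 313] plate [-47.2  46.8] mid -0.2 body [-20.4  22.3] mid 1.0 x -137
[170 202 222 295 313] plate [-46.6  47. ] mid 0.2 body [-20.5  22.5] mid 1.0 x -134
[175 202 222 295 313] plate [-46.8  47.3] mid 0.3 body [-20.6  22.6] mid 1.0 x -131
[180 202 223 294 312] plate [-47.   46.7] mid -0.2 body [-20.1  22.1] mid 1.0 x -128
[185 203 223 294 312] plate [-46.4  46.9] mid 0.3 body [-20.2  22.2] mid 1.0 x -124
[190 203 223 294 312] plate [-46.6  47.2] mid 0.3 body [-20.3  22.4] mid 1.0 x -121
[195 203 223 294 312] plate [-46.8  47.4] mid 0.3 body [-20.4  22.5] mid 1.1 x -118
```

```bash
python3 -m jog '[[[0,-0.9,2,0,0,0.4,0],[0,-0.9,4,0,0,0.4,0],[0,-0.9,8,0,0,0.4,0],[0,-0.9,12,0,0,0.4,0],[0,-0.9,15,0,0,0.4,0],[0,-0.9,18,0,0,0.4,0],[0,-0.9,20,0,0,0.4,0],[0,-0.9,20,0,0,0.4,0],[0,-0.9,20,0,0,0.4,0]]]' 40
python3 - <<'E'
from lat import *
d=grab('wrist'); s=ctrl.get_state(); z=s['position'][2]; print(s['position'],s['ft_force'],s['torque']); rel([567.7,196.7,61.5],-10.5);lat(d,z-.0495+.044,(150,200))
E
```

```text
time: 7.5
position: [0.5674, 0.1961, 0.0636]
tool_rot: [2.416, 2.008, 0.0]
ft_force: [-0.6, 0.4, -1.2]
grip_width: 0.201
grip_force: 40.0
[0.56744057 0.19611858 0.06371438] [ 0.01299979 -0.11043905 -2.01675211] [-0.09341333  0.06129043  0.0466673 ]
shift [0.6 0.1 2.2] turn [ 0. -0. -0.]
[150 197 221 295 321] plate [-46.5  46.9] mid 0.2 body [-21.7  21. ] mid -0.4 x -145
[155 197 222 295 321] plate [-46.7  47.1] mid 0.2 body [-21.3  21.1] mid -0.1 x -142
[160 197 222 295 321] plate [-46.9  47.4] mid 0.2 body [-21.4  21.2] mid -0.1 x -139
[165 198 222 295 320] plate [-46.4  46.8] mid 0.2 body [-21.5  21.3] mid -0.1 x -136
[170 198 222 295 320] plate [-46.6  47.1] mid 0.2 body [-21.6  21.4] mid -0.1 x -133
[175 198 222 294 320] plate [-46.9  47.3] mid 0.2 body [-21.7  20.9] mid -0.4 x -130
[180 198 222 294 319] plate [-47.1  46.7] mid -0.2 body [-21.8  21. ] mid -0.4 x -127
[185 199 223 294 319] plate [-46.6  47. ] mid 0.2 body [-21.3  21.1] mid -0.1 x -124
[190 199 223 294 319] plate [-46.8  47.2] mid 0.2 body [-21.4  21.2] mid -0.1 x -121
[195 199 223 294 318] plate [-47.1  46.7] mid -0.2 body [-21.5  21.3] mid -0.1 x -118
```

```bash
python3 -m jog '[[[0,0.1,1,0,0,0,0],[0,0.1,2,0,0,0,0],[0,0.1,2.5,0,0,0,0],[0,0.1,2.5,0,0,0,0],[0,0.1,2.5,0,0,0,0]]]' 40
```

```text
time: 8.05
position: [0.5676, 0.1962, 0.0615]
tool_rot: [2.416, 2.009, 0.001]
ft_force: [-0.7, -0.5, 2.4]
grip_width: 0.202
grip_force: 40.0
```

```bash
python3 -m jog '[[[0,0,0,0,0,0,30],[0,0,0,0,0,0,45],[0,0,0,0,0,0,45],[0,0,0,0,0,0,45],[0,0,-12,0,0,0,45],[0,0,-35,0,0,0,45],[0,0,-55,0,0,0,45],[0,0,-62,0,0,0,45],[0,0,-62,0,0,0,45]]]' 40
python3 - <<'E'
from h import *
d=grab('wrist'); save(d,'w3.png'); s=ctrl.get_state(); print(s['position'],s['ft_force'],s['grip_width'])
m,r,a,n=cart(d,(200,100,320,300),.087); A=np.array([550.4,103.3]);q=np.radians(-100.5);ux=np.array([np.cos(q),np.sin(q)]);uy=np.array([-ux[1],ux[0]])
print(m,r,a,n,(m-A)@ux,(m-A)@uy)
# rear approach: closed fingers, TCP at cradle x=-185, tool y azimuth 79.5
for x,z in((-200,125),):
    p=A+x*ux; print(p); rel([*p,z],79.5)
E
```

```text
time: 8.95
position: [0.5684, 0.1964, 0.1248]
tool_rot: [2.415, 2.008, 0.005]
ft_force: [-0.3, -0.9, -0.5]
grip_width: 0.515
grip_force: 0.0
[0.56755837 0.19615862 0.12343977] [-0.50987434  0.28009877 -0.76780797] 0.5191774043745379
[568.3137 199.5091] ((568.0914306640625, 198.3279266357422), (65.22969055175781, 16.689577102661133), 79.35639190673828) 79.39254 1828 -97.86258036792658 0.0810389484409697
[586.8471051  299.95098151]
shift [105.6   0.   -1.5] turn [  0.1  -0.  -90. ]
```

View pics/w3.png

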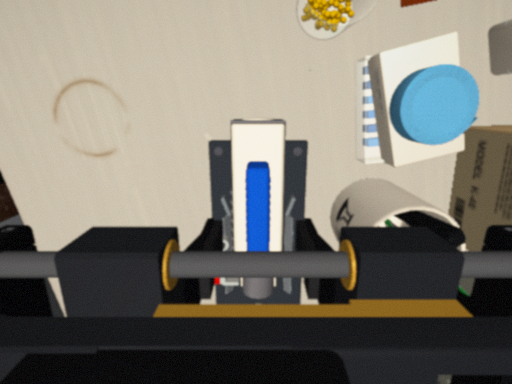

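The wrist view shows the cartridge seated straight in the channel, with the rib at (257,205) and the red tab at (217,281). Before going behind it, I'll get the bottle and cup positions.

```bash
python3 - <<'E'
from h import *
import pickle
d=pickle.load(open('d0.pkl','rb'))['top']; P=cloud(d)
for n,(u0,v0,u1,v1) in dict(bottle=(184,122,214,154),cup=(220,134,246,160)).items():
    q=P[v0:v1,u0:u1].reshape(-1,3); q=q[(q[:,2]>.02)&(q[:,2]<.12)]; print(n,q.min(0).round(3),q.max(0).round(3))
    q=q[q[:,2]>q[:,2].max()-.02]; print(' top',q.min(0).round(3),q.max(0).round(3))
E
```

```text
bottle [0.645 0.399 0.021] [0.723 0.465 0.106]
 top [0.652 0.415 0.086] [0.693 0.458 0.106]
cup [0.626 0.318 0.02 ] [0.682 0.372 0.065]
 top [0.626 0.318 0.046] [0.682 0.372 0.065]
```

```bash
python3 -m jog '[[[12,0,0,0,0,-8,0],[28,0,0,0,0,-16,0],[46,0,0,0,0,-24,0],[64,0,0,0,0,-32,0],[80,0,0,0,0,-40,0],[92,0,0,0,0,-48,0],[100,0,0,0,0,-56,0],[105,0,0,0,0,-64,0],[106,0,0,0,0,-72,0],[106,0,0,0,0,-80,0]]]' 20
python3 -c "
from h import *
s=ctrl.get_state();print(s['joint_positions'],s['grip_width'])
rel([586.8,300,35],79.5)"
```

```text
time: 10.0
position: [0.5857, 0.3003, 0.1212]
tool_rot: [-0.549, -3.091, 0.003]
ft_force: [0.2, 0.6, -0.7]
grip_width: 0.007
grip_force: 0.0
[-0.61176496  0.40054291  0.125541    1.55486853 -0.05273087  1.19233161
  0.74272413] 0.0073539720868283955
shift [-1.3  0.2 86.2] turn [-0.1 -0.1 -9.6]
```

```bash
python3 -m jog '[[[-1,0,12,0,0,-6,0],[-1,0,30,0,0,-9.6,0],[-1,0,50,0,0,-9.6,0],[-1,0,68,0,0,-9.6,0],[-1,0,80,0,0,-9.6,0],[-1,0,86,0,0,-9.6,0],[-1,0,86,0,0,-9.6,0],[-1,0,86,0,0,-9.6,0]]]' 20
python3 - <<'E'
from h import *
s=ctrl.get_state();A=np.array([550.4,103.3]);q=np.radians(-100.5);ux=np.array([np.cos(q),np.sin(q)]);uy=np.array([-ux[1],ux[0]])
p=s['position'][:2]*1000-A; print(p@ux,p@uy,s['position'],s['ft_force']); rel([586.8,300,35],79.5)
E
```

```text
time: 10.8
position: [0.5881, 0.3002, 0.0376]
tool_rot: [0.299, 3.127, 0.001]
ft_force: [0.9, -0.4, 0.5]
grip_width: 0.004
grip_force: 0.0
-200.43875650036034 1.1929885183020161 [0.58810007 0.30016499 0.03761725] [ 0.88061941 -0.43096915  0.47140614]
shift [ 1.2 -0.4  2.6] turn [ 0.   0.  -0.4]
```

```bash
python3 -m jog '[[[0.6,-4,2,0,0,0,0],[1,-8,2,0,0,0,0],[1,-12,2,0,0,0,0],[1,-16,2,0,0,0,0],[1,-20,2,0,0,0,0],[1,-23,2,0,0,0,0],[1,-26,2,0,0,0,0],[1,-29,2,0,0,0,0],[1,-32,2,0,0,0,0],[1,-35,2,0,0,0,0]]]' 20
cat > st.py <<'E'
from h import *
s=ctrl.get_state();A=np.array([550.4,103.3]);q=np.radians(-100.5);ux=np.array([np.cos(q),np.sin(q)]);uy=np.array([-ux[1],ux[0]])
p=s['position'][:2]*1000-A; f=s['ft_force']; print('x %.1f lat %.1f z %.1f | push %.1f lat %.1f up %.1f'%(p@ux,p@uy,s['position'][2]*1e3,-f[:2]@ux,f[:2]@uy,f[2]),'t',s['time'])
E
python3 st.py
```

```text
time: 11.8
position: [0.58, 0.2659, 0.0351]
tool_rot: [0.298, 3.127, 0.001]
ft_force: [0.1, 0.8, -0.3]
grip_width: 0.004
grip_force: 0.3
x -165.2 lat -0.5 z 35.1 | push 0.8 lat -0.0 up -0.3 t 11.8
```

```bash
python3 -m jog '[[[0,-3,0,0,0,0,0],[0,-6,0,0,0,0,0],[0,-9,0,0,0,0,0],[0,-12,0,0,0,0,0],[0,-15,0,0,0,0,0],[0,-18,0,0,0,0,0],[0,-21,0,0,0,0,0],[0,-24,0,0,0,0,0]]]' 20; python3 st.py
python3 - <<'E'
from h import *
d=grab('top'); save(d,'t3.png'); e=grab('side'); 
a=cv2.resize(d['image'][130:250,220:400],None,fx=4.4,fy=4.4,interpolation=cv2.INTER_CUBIC)
cv2.imwrite('pics/t3c.png',a[:,:,::-1])
E
```

```text
time: 12.6
position: [0.5755, 0.2419, 0.0351]
tool_rot: [0.299, 3.127, 0.0]
ft_force: [0.9, 0.9, -0.5]
grip_width: 0.004
grip_force: 0.3
x -140.9 lat -0.6 z 35.1 | push 1.0 lat 0.8 up -0.5 t 12.6
```

View pics/t3c.png

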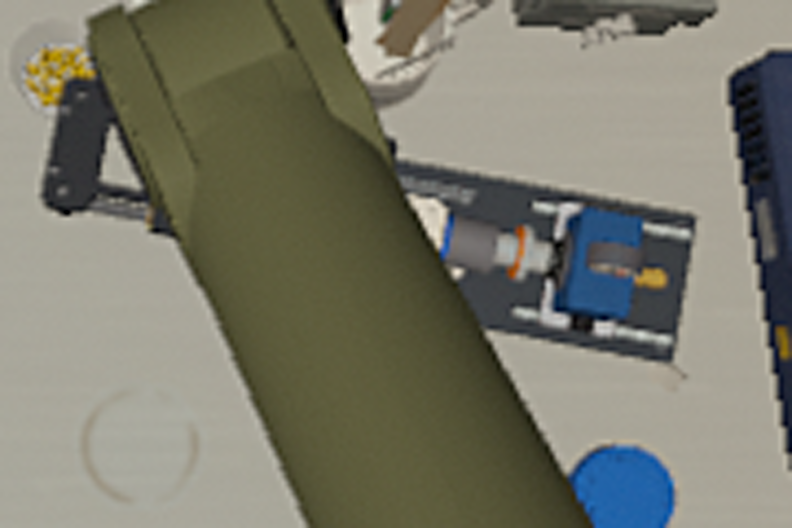

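The crop shows the sleeve's end at (497,245), just over the spigot nose, with the orange collar at (520,250), roughly 14 mm further on. I'll continue slowly and watch the force.

```bash
python3 -m jog '[[[0,-2,0,0,0,0,0],[0,-4,0,0,0,0,0],[0,-6,0,0,0,0,0],[0,-8,0,0,0,0,0],[0,-10,0,0,0,0,0]]]' 20; python3 st.py
python3 -m jog '[[[0,-1.5,0,0,0,0,0],[0,-3,0,0,0,0,0],[0,-4.5,0,0,0,0,0],[0,-6,0,0,0,0,0]]]' 20; python3 st.py
```

```text
time: 13.2
position: [0.5739, 0.2331, 0.0353]
tool_rot: [0.298, 3.127, 0.002]
ft_force: [0.7, 3.3, -0.7]
grip_width: 0.006
grip_force: 1.5
x -131.9 lat -0.6 z 35.3 | push 3.4 lat 0.1 up -0.7 t 13.2
time: 13.6
position: [0.573, 0.2285, 0.0356]
tool_rot: [0.297, 3.126, 0.005]
ft_force: [2.6, 7.1, -0.3]
grip_width: 0.007
grip_force: 3.6
x -127.2 lat -0.5 z 35.6 | push 7.5 lat 1.2 up -0.3 t 13.6
```

```bash
for i in 1; do python3 -m jog '[[[0,-1,0,0,0,0,0],[0,-2,0,0,0,0,0],[0,-3,0,0,0,0,0],[0,-4,0,0,0,0,0]]]' 20 >/dev/null; python3 st.py; done
python3 -m jog '[[[0,-1,0,0,0,0,0],[0,-2,0,0,0,0,0],[0,-3,0,0,0,0,0]]]' 20 >/dev/null; python3 st.py
```

```text
x -124.5 lat -0.7 z 35.9 | push 9.5 lat 0.8 up -0.2 t 14.0
x -122.8 lat -0.6 z 36.2 | push 9.7 lat 1.0 up -0.7 t 14.3
```

```bash
python3 -m jog '[[[0,-1,0,0,0,0,0],[0,-2,0,0,0,0,0],[0,-3,0,0,0,0,0]]]' 20 >/dev/null; python3 st.py
python3 -m jog '[[[0,-1,0,0,0,0,0],[0,-2,0,0,0,0,0],[0,-3,0,0,0,0,0]]]' 20 >/dev/null; python3 st.py
```

```text
x -120.5 lat -0.6 z 36.4 | push 12.9 lat 2.4 up -0.3 t 14.6
x -117.5 lat -0.6 z 36.4 | push 10.9 lat 1.9 up -1.0 t 14.9
```

```bash
python3 -m jog '[[[0,-1,0,0,0,0,0],[0,-2,0,0,0,0,0]]]' 20 >/dev/null; python3 st.py
python3 -m jog '[[[0,-1,0,0,0,0,0],[0,-2,0,0,0,0,0]]]' 20 >/dev/null; python3 st.py
```

```text
x -115.4 lat -0.6 z 36.3 | push 11.6 lat 1.9 up -0.3 t 15.1
x -115.2 lat -0.6 z 36.7 | push 14.3 lat 1.4 up -1.7 t 15.3
```

```bash
python3 -m jog '[[[0,-0.5,0,0,0,0,0],[0,-1,0,0,0,0,0],[0,-1,0,0,0,0,0]]]' 20 >/dev/null; python3 st.py
```

```text
x -115.2 lat -0.6 z 36.9 | push 15.0 lat 1.7 up -1.4 t 15.6
```

```bash
python3 -m jog '[[[0,-1,0,0,0,0,0],[0,-2,0,0,0,0,0],[0,-2,0,0,0,0,0]]]' 20 >/dev/null; python3 st.py
python3 -m jog '[[[0,-1,0,0,0,0,0],[0,-2,0,0,0,0,0],[0,-2,0,0,0,0,0]]]' 20 >/dev/null; python3 st.py
```

```text
x -115.1 lat -0.6 z 37.4 | push 17.4 lat 0.9 up -0.7 t 15.9
x -115.1 lat -0.6 z 37.8 | push 20.9 lat 1.9 up -1.9 t 16.2
```

```bash
python3 -m jog '[[[0,-1,0,0,0,0,0],[0,-2,0,0,0,0,0],[0,-2,0,0,0,0,0],[0,-2,0,0,0,0,0]]]' 20 >/dev/null; python3 st.py
python3 -m jog '[[[0,3,0,0,0,0,0],[0,6,0,0,0,0,0],[0,9,0,0,0,0,0],[0,12,0,0,0,0,0],[0,15,0,0,0,0,0],[0,20,0,0,0,0,0],[0,28,0,0,0,0,0],[0,40,0,0,0,0,0],[0,55,0,0,0,0,0],[0,70,0,0,0,0,0]]]' 20 >/dev/null; python3 st.py
```

```text
x -115.0 lat -0.6 z 38.3 | push 24.4 lat 2.5 up -1.4 t 16.6
x -172.7 lat -0.6 z 35.0 | push -0.0 lat -0.2 up -0.4 t 17.6
```

```bash
python3 -m jog '[[[0,0,-15,0,0,0,0],[0,0,-40,0,0,0,0],[0,0,-80,0,0,0,0],[0,20,-120,0,0,0,0],[0,50,-150,0,0,0,0],[0,90,-170,0,0,0,0],[0,130,-170,0,0,0,0],[0,160,-170,0,0,0,0],[0,160,-170,0,0,0,0]]]' 20 >/dev/null; python3 st.py
python3 - <<'E'
from h import *
d=grab('top'); e=grab('side')
a=cv2.resize(d['image'][110:260,180:400],None,fx=3.6,fy=3.6,interpolation=cv2.INTER_CUBIC)
cv2.imwrite('pics/t4c.png',a[:,:,::-1])
A=np.array([550.4,103.3]);q=np.radians(-100.5);ux=np.array([np.cos(q),np.sin(q)]);uy=np.array([-ux[1],ux[0]])
m,r,a,n=cart(d,(260,160,348,215),.087); print(m,r,a,n,(m-A)@ux,(m-A)@uy)
E
```

```text
x -336.5 lat -2.4 z 205.1 | push 0.6 lat -0.2 up 0.3 t 18.5
[557.4576 146.1   ] ((557.4017333984375, 145.66566467285156), (67.44860076904297, 16.347333908081055), 80.2174072265625) 80.3764 160 -43.36945794827117 -0.8602808758943299
```

View pics/t4c.png

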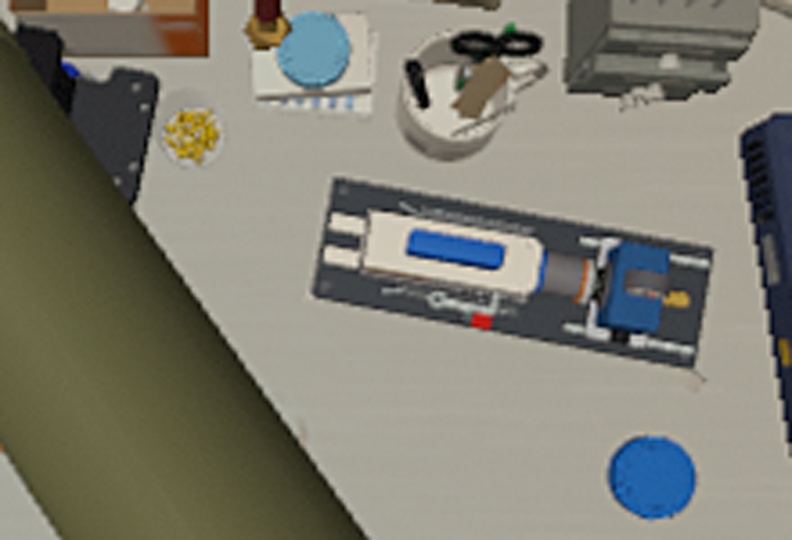

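The picture shows the cartridge seated in the channel with its sleeve against the orange collar at (585,280), and the robot is clear of it. The bystanders stand where they were. It was pushed against the hard stop at about 24 N, and after release it has stayed at about x = -43 mm, held by the catch.

```bash
python3 -c "
from h import *
print(ctrl.close_job())"
```

```text
the job is handed in; nothing more can be done
None
```

The job is handed in, with no verdict returned: I laid the cartridge in the channel, pushed it slowly from the rear to the hard stop at about 24 N, and let go, so the catch alone holds it against the seal; it took about 19 s of the 45 s.

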